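# Switch on the rack power box with its isolator key

## Task

The grey power box on the staging bench is switched off. Take the T-handled, flat-bladed isolator key from the key rack, line its blade up with the slot of the box's round isolator and press it down until it drops fully home, then turn it clockwise (seen from above) about a sixth of a turn until the isolator meets its on stop, and leave the key standing in it. Leave the round-knobbed key on the rack.

Things in the scene. Friction and masses are not known exactly. Their poses are not given: they have to be found in the camera images.
- t_key: Wanted key, upright on the rack. Origin: centre of the underside of its steel collar (36 mm across, 5 thick), z up. Black T-bar to grasp, on a 14 mm neck: 70 mm along x, 16 thick (y), 24 high, centre 34 mm above origin. Below: flat blade 28 mm wide along x (parallel to the T-bar), 9 thick, to 30 mm below origin, last 6 mm 20 by 5; same either way round. Lift over 35 mm to clear the rack.
- knob_key: Other key, not wanted: same collar and neck, but a round black knob (44 mm across, 24 high) and a 12 mm square shank. Origin: underside of its collar. Both keys hang by their collars in a fixed aluminium rack (plate 240 by 80 mm, top 70 mm above the table), 55 mm either side of its middle, in either order; the T-bar lies along the rack.
- slot (a point): Centre of the slot's mouth in the flat top of the round steel rotor (64 mm across, 100 mm above the table; black ring round it 86 mm, on a fixed grey box 200 by 180 by 60 mm with white breakers 16 mm high at one edge). z up, x along the slot, turning with it. Slot 36 by 16 mm, 34 deep, plus 5 mm wide 45 degree lead-in. Key home: collar on the rotor, origin at this point. Loose fit: 15 degrees of turn are lost.
- isolator (a joint): Turn of the rotor in rad: 0 at its off stop, growing clockwise seen from above, 1.05 (60 degrees) at its on stop. Starts at 0 to 0.12, stays where it is left, resists with about 0.1 N m.
There are look-alikes about, which are no part of the job. What is shaped like the t_key but orange or yellow is not meant.

How it is judged:
By the outcome, as a careful person would: the job done as asked, in the order asked, and still so for the second after the job is handed in, with the robot touching nothing.
It also fails if it takes over 45 s, if anything falls off the work surface, if the arm or the gripper's body presses on something with over 40 N, if the wrist force passes 120 N, or if a joint passes its speed limit or range.

## Robot

A 6-joint arm with a two-finger parallel gripper is mounted at the origin on the work surface. World frame = base frame: x ahead of the robot, y to its left, z up, the work surface at z = 0. Lengths are in mm, angles in rad, forces in N, time in s.
With the tool pointing down it reaches from about 275 to 875 mm from the base axis. Payload 12.5 kg.
Tool frame: the origin (TCP) lies at the very end of the fingers, on their centre line; the grasp point (between the pads) lies 19 mm behind it; z points along the fingers, y is the line along which they close (so a half turn about z gives the same grasp; the last joint's range is limited). The gripper opens to 85 mm and grips with 20 to 120 N. Pads are 22 mm wide; open, the fingers measure 114 mm over their backs; the gripper's body (76 mm by 85 mm) begins 54 mm behind the grasp point. The pads swing forward as they close: fully open they stand 13 mm farther back than shut.
Start: joints at [-1.433, 0.351, 1.652, -0, 1.139, -0.085], TCP at [121.55, -536.386, 231.29] pointing down, gripper open.
Joint ranges: [-2.75, 2.75], [-0.79, 2.1], [0.01, 2.65], [-1.57, 4.71], [0.07, 3.14], [-2.87, 2.87]. Speed limits (rad/s): [2.22, 2.22, 2.79, 3.14, 3.14, 3.14].

## Interface

Orientations are given as a unit quaternion [w, x, y, z].
In Python, from bench import manip gives the robot as it stands.
- The arm moves only by the tool jog_arm, never from a script. Its argument "series" is a list of rows, each an object with "gripper": the opening in per cent of the stroke, from 0 (shut) to 100 (fully open); "xyz": the shift along the world's x, y, z in m, a list of three; "spin": the turn about the world's z in degrees. In form: [{"gripper": gripper, "xyz": [x, y, z], "spin": spin}, ...]. A call has 1 to 20 rows; each row is the pose to reach, as a shift and turn from the pose commanded when the call began; what a row does not reach only later rows make up. A row lasts 1/12 s, in which the tool goes at most 41.7 mm and 7.16 degrees, less where a joint would pass 70% of its speed; a pose out of reach is approached as far as the arm can. A call with a gripper value outside its range is refused whole. The fingers move at their own pace and stop on an object; "newtons" is the grip in N (left out, the last holds). Time passes only in rows, so rows that repeat a pose let the fingers close. It gives the time, the measured TCP pose, the force, the opening and the grip force at its end, in the units of the state.
- manip.read_state(): the state, without advancing time (a new reading comes with each control period).
- manip.camera(name): name is "scene" or "side" or "wrist"; returns a dict with "pixels" (384x512x3 uint8, red, green, blue), "camera_matrix" (3x3 intrinsics, pixels), "T" (4x4, takes a point from camera to world coordinates); the wrist camera has in their place "mount" (4x4, takes a point from camera to tool coordinates, whose origin is the TCP and whose axes are the flange's). Camera axes: x right, y up, looking along -z (the intrinsics and any distortion apply to the point x, -y, -z); pixel columns grow to the right and rows downward; lengths in mm; the calibration is good to about 2 mm. A picture is of the moment at which its call begins: read the wrist's pose just before it. There is no depth.
- manip.finish_job(): hands the job in; it is judged then, once.
The state is a dict: "time": time; "q": joint angles; "dq": joint speeds; "joint_torque": joint torques, N m; "tcp_pos": TCP position; "ee_rot": TCP orientation; "force": force on the tool from outside, world axes, zero at the start; "torque": the same for the moment, N m; "grip_width": finger opening in mm; "finger_force": force on a finger pad.
Only numpy, scipy, OpenCV 4.12 (cv2) and the standard library are available. Lean on these libraries where they do the work, as an engineer would, in place of code of your own. Each camera call takes 0.05 s, during which the arm holds its last target. There are 200 camera calls.

## Working session

There is one attempt and no reset: what is moved stays moved. The work goes in short steps, Python scripts to look and compute and a tool call to move; the robot and the scene stay as the last step left them, time stands still between calls to the robot, and variables do not carry over. Pictures are saved under pics/ and viewed, at most 10 in all, crops included, and the job is handed in when it is done.

Besides the shell and the picture viewer there is one more tool, called as name([rows], argument=value, ...), one row to a line, values as JSON. jog_arm: Moves the arm, as the interface text tells. Its arguments: {"type":"object","properties":{"series":{"type":"array"},"newtons":{"type":"number"}},"required":["series"]}

```bash
mkdir -p pics
cat > h.py <<'E'
import numpy as np, cv2
from bench import manip
from scipy.spatial.transform import Rotation as R
def snap(name,fn=None):
    s=manip.read_state(); c=manip.camera(name)
    K=np.array(c["camera_matrix"],float)
    if "T" in c: T=np.array(c["T"],float)
    else:
        W=np.eye(4); q=s["ee_rot"]; W[:3,:3]=R.from_quat([q[1],q[2],q[3],q[0]]).as_matrix(); W[:3,3]=s["tcp_pos"]
        T=W@np.array(c["mount"],float)
    im=np.ascontiguousarray(c["pixels"][:,:,::-1])
    if fn: cv2.imwrite("pics/"+fn,im)
    return im,K,T,c
def ray(K,T,uv,z):
    p=np.linalg.inv(K)@np.array([uv[0],uv[1],1.]); d=T[:3,:3]@np.array([p[0],-p[1],-p[2]])
    o=T[:3,3]; return o+d*(z-o[2])/d[2]
def proj(K,T,P):
    p=np.linalg.inv(T)@np.append(P,1); v=K@np.array([p[0],-p[1],-p[2]]); return v[:2]/v[2]
E
python3 - <<'E'
from h import *
a,K,T,c=snap("scene"); b,K2,T2,c2=snap("side"); w,K3,T3,c3=snap("wrist")
print(c.keys(),c3.keys(),T.round(2),T2.round(2),T3.round(2),K,K3,manip.read_state(),c3["mount"])
cv2.imwrite("pics/a.png",cv2.resize(a,(800,600))); cv2.imwrite("pics/b.png",cv2.resize(b,(800,600)));cv2.imwrite("pics/w.png",w)
E
```

```text
dict_keys(['pixels', 'camera_matrix', 'T']) dict_keys(['pixels', 'camera_matrix', 'mount']) [[-4.00000e-02 -7.20000e-01  7.00000e-01  1.30172e+03]
 [ 1.00000e+00 -3.00000e-02  2.00000e-02  1.28260e+02]
 [ 1.00000e-02  7.00000e-01  7.20000e-01  9.09310e+02]
 [ 0.00000e+00  0.00000e+00  0.00000e+00  1.00000e+00]] [[ 9.9000e-01  1.0000e-01 -8.0000e-02  4.2300e+02]
 [-1.3000e-01  7.2000e-01 -6.8000e-01 -4.0896e+02]
 [-1.0000e-02  6.9000e-01  7.3000e-01  6.7958e+02]
 [ 0.0000e+00  0.0000e+00  0.0000e+00  1.0000e+00]] [[ 2.2000e-01  9.3000e-01  3.1000e-01  2.0069e+02]
 [-9.7000e-01  2.1000e-01  7.0000e-02 -5.1796e+02]
 [-0.0000e+00 -3.1000e-01  9.5000e-01  3.7146e+02]
 [ 0.0000e+00  0.0000e+00  0.0000e+00  1.0000e+00]] [[414.90327224   0.         258.9400519 ]
 [  0.         414.90327224 195.16943385]
 [  0.           0.           1.        ]] [[339.63590543   0.         252.88730289]
 [  0.         339.63590543 194.07662873]
 [  0.           0.           1.        ]] {'time': 0.15, 'q': array([-1.43259945e+00,  3.51124350e-01,  1.65225290e+00,  5.40152100e-05,
        1.13910185e+00, -8.46110471e-02]), 'dq': array([-0.00113218,  0.00038519, -0.00251161,  0.00181019, -0.00112602,
        0.00023003]), 'joint_torque': array([ 1.44107988e-03, -5.06248391e+01, -2.91502798e+01, -4.88203023e-05,
        3.32808442e-03,  1.71671104e-05]), 'tcp_pos': array([ 121.53093199, -536.15454633,  230.8847777 ]), 'ee_rot': array([-4.43720238e-04,  9.93802153e-01,  1.11162417e-01,  1.26422654e-05]), 'force': array([ 0.40929044, -0.08859328, -0.04731969]), 'torque': array([ 0.03164778, -0.00657632, -0.05453608]), 'finger_force': 0.0, 'grip_width': 85.45713484469917} [[ 1.53313734e-03  9.49481504e-01  3.13819251e-01  8.12298387e+01]
 [ 9.99998822e-01 -1.47693262e-03 -4.16849266e-04 -3.61131456e-01]
 [ 6.76992216e-05  3.13819521e-01 -9.49482651e-01 -1.40646480e+02]
 [ 0.00000000e+00  0.00000000e+00  0.00000000e+00  1.00000000e+00]]
```

View pics/a.png

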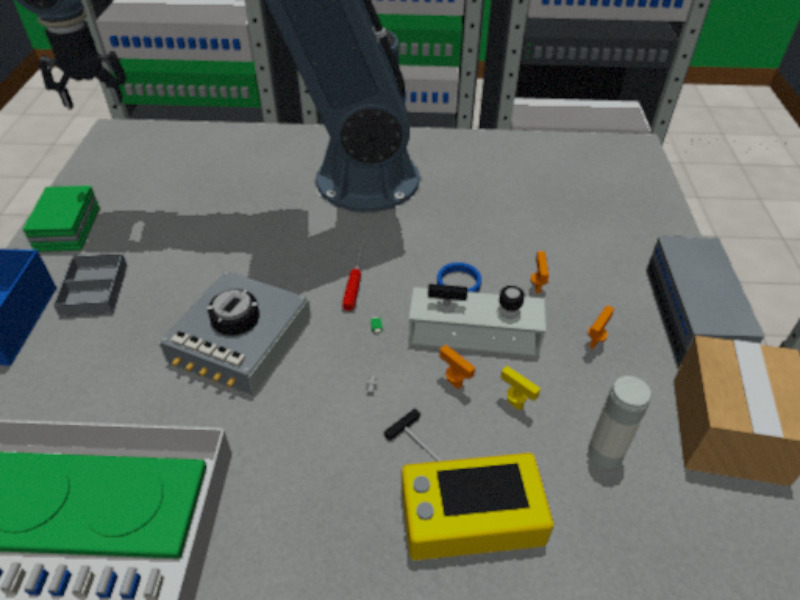

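View pics/b.png

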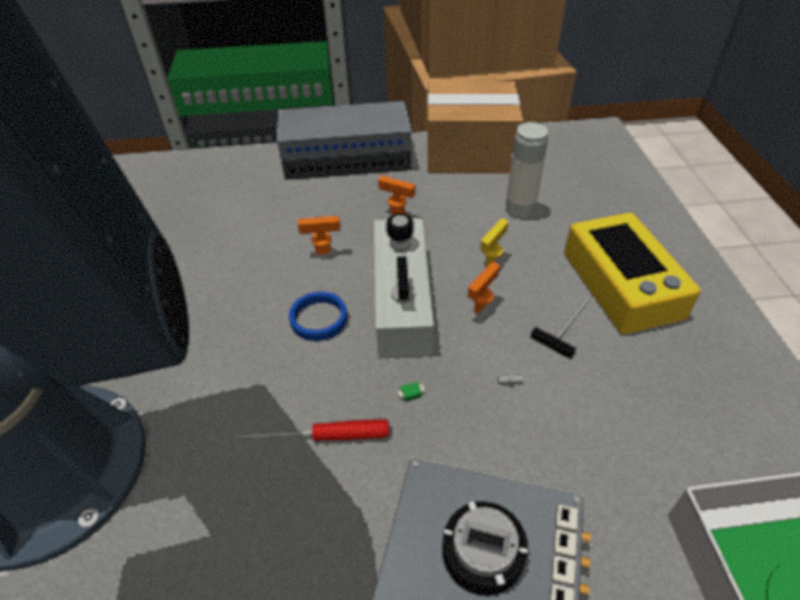

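The scene view (800 px wide) shows the rack with the black T at (448,292) and the round knob at (511,297). It also shows the box rotor at (233,308). In the side view the T is at (402,278) and the slot at (487,540).

T-shaped candidates in the scene view:
- Black T on the rack, (448,292). This fits: it is black, upright on the rack and has a collar.
- Orange Ts at (540,272), (600,327) and (457,366), and a yellow T at (519,387). These are excluded by colour.
- Black T-handled hex tool lying on the table at (403,424). It is not on the rack and has a thin rod.

Next I'll measure, and confirm with a crop.

```bash
cat > m1.py <<'E'
from h import *
a,K,T,_=snap("scene"); b,K2,T2,_=snap("side")
def dark(im,box,thr):
    x0,y0,x1,y1=box; g=cv2.cvtColor(im,cv2.COLOR_BGR2GRAY)[y0:y1,x0:x1]
    m=(g<thr).astype(np.uint8); n,l,s,c=cv2.connectedComponentsWithStats(m)
    return [(s[i].tolist(),(c[i]+[x0,y0]).round(1).tolist(),) for i in range(1,n) if s[i][4]>15]
print(dark(a,(268,176,308,200),50)); print(dark(b,(240,155,275,200),50))
print(dark(a,(136,182,165,208),90)); print(dark(b,(290,325,335,368),90))
def tri(u,v):
    A=np.zeros((3,3));B=np.zeros(3)
    for k,t,p in((K,T,u),(K2,T2,v)):
        o=t[:3,3]; d=ray(k,t,p,0)-o; d/=np.linalg.norm(d); M=np.eye(3)-np.outer(d,d); A+=M;B+=M@o
    return np.linalg.solve(A,B)
print("T",tri((287,187),(257.5,178))); print("slot",tri((149,194),(312,345)), ray(K,T,(149,194),100),ray(K2,T2,(312,345),100))
c1=cv2.resize(a[160:260,240:400],(640,400),interpolation=2); c2=cv2.resize(a[165:245,100:200],(500,400),interpolation=2); 
cv2.imwrite("pics/c1.png",cv2.resize(np.hstack([c1[:,:400],c2[:,:400]]),(800,400)))
E
python3 m1.py
```

```text
[([6, 4, 25, 12, 204], [286.1, 186.5])]
[([15, 10, 7, 27, 148], [257.6, 178.8])]
[([0, 4, 29, 22, 252], [153.0, 201.7]), ([7, 8, 11, 10, 50], [148.0, 194.5])]
[([0, 0, 10, 19, 71], [293.0, 330.3]), ([25, 0, 20, 26, 121], [328.6, 334.9]), ([9, 13, 24, 16, 239], [310.5, 345.6]), ([0, 21, 45, 22, 297], [311.4, 362.0])]
T [483.08226983 182.73261292 102.30385534]
slot [ 523.06804473 -194.11173172   97.61175323] [ 523.86486186 -191.68446783  100.        ] [ 523.68579639 -196.7817728   100.        ]
```

View pics/c1.png

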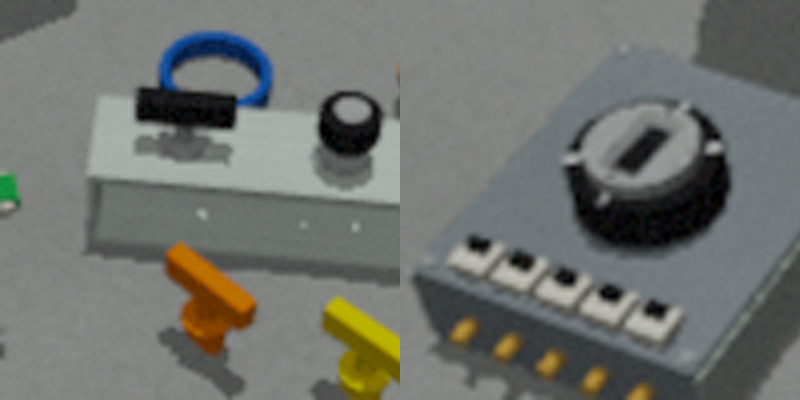

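The crop shows the black upright T on the rack, next to the round knob, so it is the key meant. On the right is the rotor with its dark slot. I'll go over the slot for a wrist view on the way to the key.

jog_arm([
  {"gripper": 100, "xyz": [0.402, 0.342, 0.03], "spin": 77},
  {"gripper": 100, "xyz": [0.402, 0.342, 0.03], "spin": 77},
  {"gripper": 100, "xyz": [0.402, 0.342, 0.03], "spin": 77},
  {"gripper": 100, "xyz": [0.402, 0.342, 0.03], "spin": 77},
  {"gripper": 100, "xyz": [0.402, 0.342, 0.03], "spin": 77},
  {"gripper": 100, "xyz": [0.402, 0.342, 0.03], "spin": 77},
  {"gripper": 100, "xyz": [0.402, 0.342, 0.03], "spin": 77},
  {"gripper": 100, "xyz": [0.402, 0.342, 0.03], "spin": 77},
  {"gripper": 100, "xyz": [0.402, 0.342, 0.03], "spin": 77},
  {"gripper": 100, "xyz": [0.402, 0.342, 0.03], "spin": 77},
  {"gripper": 100, "xyz": [0.402, 0.342, 0.03], "spin": 77},
  {"gripper": 100, "xyz": [0.402, 0.342, 0.03], "spin": 77},
  {"gripper": 100, "xyz": [0.402, 0.342, 0.03], "spin": 77},
  {"gripper": 100, "xyz": [0.402, 0.342, 0.03], "spin": 77},
  {"gripper": 100, "xyz": [0.402, 0.342, 0.03], "spin": 77},
  {"gripper": 100, "xyz": [0.402, 0.342, 0.03], "spin": 77},
  {"gripper": 100, "xyz": [0.402, 0.342, 0.03], "spin": 77},
])

```text
time: 1.67
tcp_pos: [522.8, -195.1, 261.2]
ee_rot: [-0.0, 0.709, 0.705, -0.0]
force: [0.4, 0.4, -1.0]
grip_width: 85.4
finger_force: 0.0
```

Run:
```python
from h import *
w,K,T,_=snap("wrist","w1.png"); np.savez("w1.npz",K=K,T=T); s=manip.read_state(); print(s["tcp_pos"],s["q"],s["ee_rot"],proj(K,T,[523.5,-194,100]))
```

```text
[ 522.82229146 -195.22613934  261.27418325] [-4.40710034e-01  3.36493843e-01  1.59475896e+00 -1.84078219e-04
  1.21056918e+00 -4.35171334e-01] [-7.84859799e-05  7.09039402e-01  7.05168849e-01 -1.20025708e-04] [253.00251395 173.6521628 ]
```

View pics/w1.png

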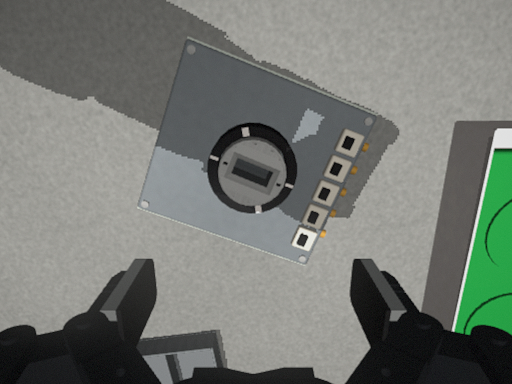

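The wrist view shows the rotor at about (252,172), with its slot tilted about 20° in the picture. I'll measure it and go on to the key.

```bash
cat > slot.py <<'E'
from h import *
import sys
def slot(w,K,T,c):
    g=cv2.cvtColor(w,cv2.COLOR_BGR2GRAY); yy,xx=np.mgrid[:384,:512]; inr=np.hypot(xx-c[0],yy-c[1])<27
    for thr in (45,60,75,100):
        m=((g<thr)&inr).astype(np.uint8); n,l,s,ce=cv2.connectedComponentsWithStats(m)
        i=1+np.argmax(s[1:,4]); cs,_=cv2.findContours((l==i).astype(np.uint8),0,1)
        r=cv2.minAreaRect(cs[0]); bx=cv2.boxPoints(r); P=np.array([ray(K,T,p,96)[:2] for p in bx])
        e=P[1]-P[0],P[2]-P[1]; L=max(e,key=np.linalg.norm); S=min(e,key=np.linalg.norm)
        P2=np.array([ray(K,T,p,96)[:2] for p in np.argwhere(l==i)[:,::-1]]); ev,V=np.linalg.eigh(np.cov(P2.T)); v=V[:,1]
        print(thr,"ctr",P.mean(0).round(1),P2.mean(0).round(1),"size",np.linalg.norm(L).round(1),np.linalg.norm(S).round(1),"yaw",np.degrees(np.arctan2(L[1],L[0])).round(1)%180,(np.degrees(np.arctan2(v[1],v[0]))%180).round(1))
if __name__=="__main__":
    z=np.load("w1.npz"); w=cv2.imread("pics/w1.png"); slot(w,z["K"],z["T"],(252,172))
    K,T=z["K"],z["T"]
    # rotor rim: fit ellipse to bright-grey disc vs black ring
    g=cv2.GaussianBlur(cv2.cvtColor(w,cv2.COLOR_BGR2GRAY),(3,3),0); yy,xx=np.mgrid[:384,:512]
    m=((g<60)&(np.hypot(xx-252,yy-168)<50)).astype(np.uint8); cs,_=cv2.findContours(m,cv2.RETR_EXTERNAL,1)
    c=max(cs,key=cv2.contourArea); e=cv2.fitEllipse(cv2.convexHull(c)); print(e,[ray(K,T,e[0],h).round(1) for h in(90,100)])
    m=((g>85)&(np.hypot(xx-252,yy-172)<37)).astype(np.uint8);n,l,s,ce=cv2.connectedComponentsWithStats(m); i=1+np.argmax(s[1:,4])
    cs,_=cv2.findContours((l==i).astype(np.uint8),cv2.RETR_EXTERNAL,1); e=cv2.minEnclosingCircle(cs[0]); f=cv2.fitEllipse(cs[0]); print(e,f,ray(K,T,f[0],100).round(1))
E
python3 slot.py
```

```text
45 ctr [ 522.5 -193.8] [ 522.9 -197.4] size 34.2 14.3 yaw 157.5 164.0
60 ctr [ 522.6 -193.8] [ 522.4 -193.8] size 35.1 15.0 yaw 157.5 157.5
75 ctr [ 522.5 -193.8] [ 522.3 -193.7] size 35.9 15.7 yaw 157.5 157.4
100 ctr [ 522.8 -193.6] [ 523.8 -192.6] size 45.0 23.3 yaw 154.4 154.6
((251.8103485107422, 167.1554412841797), (88.87215423583984, 89.67548370361328), 161.94651794433594) [array([ 522.4, -190.3,   90. ]), array([ 522.4, -187.9,  100. ])]
((253.0454559326172, 173.40908813476562), 35.2831916809082) ((252.0358123779297, 172.67860412597656), (66.1502685546875, 67.26254272460938), 113.615478515625) [ 522.6 -193.1  100. ]
```

jog_arm([
  {"gripper": 100, "xyz": [-0.04, 0.378, 0], "spin": 0},
  {"gripper": 100, "xyz": [-0.04, 0.378, 0], "spin": 0},
  {"gripper": 100, "xyz": [-0.04, 0.378, 0], "spin": 0},
  {"gripper": 100, "xyz": [-0.04, 0.378, 0], "spin": 0},
  {"gripper": 100, "xyz": [-0.04, 0.378, 0], "spin": 0},
  {"gripper": 100, "xyz": [-0.04, 0.378, 0], "spin": 0},
  {"gripper": 100, "xyz": [-0.04, 0.378, 0], "spin": 0},
  {"gripper": 100, "xyz": [-0.04, 0.378, 0], "spin": 0},
  {"gripper": 100, "xyz": [-0.04, 0.378, 0], "spin": 0},
  {"gripper": 100, "xyz": [-0.04, 0.378, 0], "spin": 0},
  {"gripper": 100, "xyz": [-0.04, 0.378, 0], "spin": 0},
  {"gripper": 100, "xyz": [-0.04, 0.378, 0], "spin": 0},
  {"gripper": 100, "xyz": [-0.04, 0.378, 0], "spin": 0},
])

```text
time: 2.8
tcp_pos: [483.8, 182.1, 261.3]
ee_rot: [0.0, 0.709, 0.705, -0.0]
force: [0.0, -0.1, -0.6]
grip_width: 85.6
finger_force: 0.0
```

Run:
```python
from h import *
w,K,T,_=snap("wrist","w2.png"); np.savez("w2.npz",K=K,T=T); s=manip.read_state(); print(s["tcp_pos"],s["q"],s["ee_rot"],proj(K,T,[483,183,105]))
```

```text
[483.83405227 182.05527546 261.33533695] [ 2.69923909e-01  2.59591608e-01  1.69952961e+00 -2.24320777e-04
  1.18252564e+00  2.76168246e-01] [ 7.71950684e-05  7.09281099e-01  7.04925748e-01 -7.45118545e-05] [251.2845034  175.21117825]
```

View pics/w2.png

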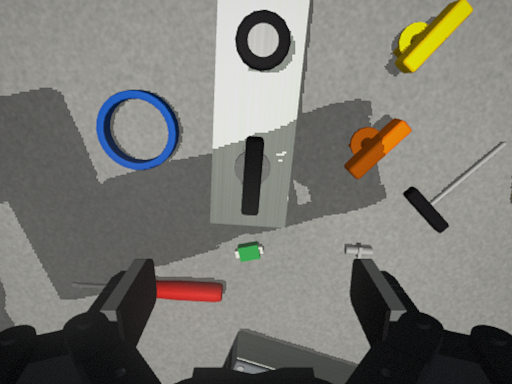

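The wrist view shows the black T-bar at about (253,176) in the rack's shaded half, with the round-knobbed key at (263,40). Now I'll measure the bar.

Run:
```python
from h import *
z=np.load("w2.npz");K,T=z["K"],z["T"];w=cv2.imread("pics/w2.png")
g=cv2.cvtColor(w,cv2.COLOR_BGR2GRAY)
for thr in(30,45,60):
    m=np.zeros_like(g);m[125:225,225:285]=g[125:225,225:285]<thr
    n,l,s,c=cv2.connectedComponentsWithStats(m); i=1+np.argmax(s[1:,4]); cs,_=cv2.findContours((l==i).astype(np.uint8),0,1)
    r=cv2.minAreaRect(cs[0]); P=np.array([ray(K,T,p,116)[:2] for p in cv2.boxPoints(r)]); e=(P[1]-P[0],P[2]-P[1]); L=max(e,key=np.linalg.norm)
    print(thr,s[i],P.mean(0).round(1),[np.linalg.norm(x).round(1) for x in e],np.degrees(np.arctan2(L[1],L[0]))%180)
print(T[:3,3])
```

```text
30 [244 137  20  55 668] [484.7 195.7] [np.float64(47.6), np.float64(14.5)] 85.58728471784383
45 [ 242  136   22   79 1305] [483.7 184.6] [np.float64(70.2), np.float64(14.6)] 85.00058111476183
60 [ 242  136   22   79 1328] [483.4 184.6] [np.float64(70.4), np.float64(14.8)] 84.42874422287242
[484.74443236 263.28094806 401.94530141]
```

jog_arm([
  {"gripper": 100, "xyz": [0, 0.0015, -0.04], "spin": -5},
  {"gripper": 100, "xyz": [0, 0.0015, -0.08], "spin": -5},
  {"gripper": 100, "xyz": [0, 0.0015, -0.12], "spin": -5},
  {"gripper": 100, "xyz": [0, 0.0015, -0.15], "spin": -5},
  {"gripper": 100, "xyz": [0, 0.0015, -0.175], "spin": -5},
  {"gripper": 100, "xyz": [0, 0.0015, -0.175], "spin": -5},
  {"gripper": 100, "xyz": [0, 0.0015, -0.175], "spin": -5},
  {"gripper": 0, "xyz": [0, 0.0015, -0.175], "spin": -5},
  {"gripper": 0, "xyz": [0, 0.0015, -0.175], "spin": -5},
  {"gripper": 0, "xyz": [0, 0.0015, -0.175], "spin": -5},
  {"gripper": 0, "xyz": [0, 0.0015, -0.175], "spin": -5},
  {"gripper": 0, "xyz": [0, 0.0015, -0.175], "spin": -5},
  {"gripper": 0, "xyz": [0, 0.0015, -0.175], "spin": -5},
  {"gripper": 0, "xyz": [0, 0.0015, -0.175], "spin": -5},
], newtons=60)

```text
time: 4.02
tcp_pos: [483.8, 185.2, 86.9]
ee_rot: [0.0, 0.739, 0.674, 0.0]
force: [-1.1, -1.2, 5.9]
grip_width: 15.6
finger_force: 58.6
```

Gripped at 15.6 mm, which matches the bar. Next: lift and carry to above the slot with the blade aligned.

jog_arm([
  {"gripper": 0, "xyz": [0, 0, 0.03], "spin": 0},
  {"gripper": 0, "xyz": [0, 0, 0.06], "spin": 0},
  {"gripper": 0, "xyz": [0, 0, 0.09], "spin": 0},
  {"gripper": 0, "xyz": [0, 0, 0.11], "spin": 0},
  {"gripper": 0, "xyz": [0.039, -0.379, 0.11], "spin": 73},
  {"gripper": 0, "xyz": [0.039, -0.379, 0.11], "spin": 73},
  {"gripper": 0, "xyz": [0.039, -0.379, 0.11], "spin": 73},
  {"gripper": 0, "xyz": [0.039, -0.379, 0.11], "spin": 73},
  {"gripper": 0, "xyz": [0.039, -0.379, 0.11], "spin": 73},
  {"gripper": 0, "xyz": [0.039, -0.379, 0.11], "spin": 73},
  {"gripper": 0, "xyz": [0.039, -0.379, 0.11], "spin": 73},
  {"gripper": 0, "xyz": [0.039, -0.379, 0.11], "spin": 73},
  {"gripper": 0, "xyz": [0.039, -0.379, 0.11], "spin": 73},
  {"gripper": 0, "xyz": [0.039, -0.379, 0.11], "spin": 73},
  {"gripper": 0, "xyz": [0.039, -0.379, 0.11], "spin": 73},
  {"gripper": 0, "xyz": [0.039, -0.379, 0.11], "spin": 73},
  {"gripper": 0, "xyz": [0.039, -0.379, 0.11], "spin": 73},
  {"gripper": 0, "xyz": [0.039, -0.379, 0.11], "spin": 73},
  {"gripper": 0, "xyz": [0.039, -0.379, 0.11], "spin": 73},
])

```text
time: 5.6
tcp_pos: [522.5, -192.6, 196.3]
ee_rot: [-0.0, 0.194, 0.981, 0.0]
force: [0.2, 0.1, -0.9]
grip_width: 15.1
finger_force: 58.9
```

Run:
```python
from h import *
w,K,T,_=snap("wrist","w3.png"); np.savez("w3.npz",K=K,T=T); s=manip.read_state(); print(s["tcp_pos"],s["q"],s["ee_rot"],s["grip_width"])
b,K2,T2,_=snap("side","b3.png")
cv2.imwrite("pics/v3.png",np.vstack([np.hstack([w[:,56:456],b[:,112:512]])]))
```

```text
[ 522.58315913 -192.72958933  196.3693119 ] [-4.36937752e-01  4.01830833e-01  1.66980321e+00  7.27808774e-05
  1.07006414e+00 -1.61892461e+00] [-4.35551659e-05  1.93199659e-01  9.81159461e-01  4.36600265e-05] 15.232860473558075
```

View pics/v3.png

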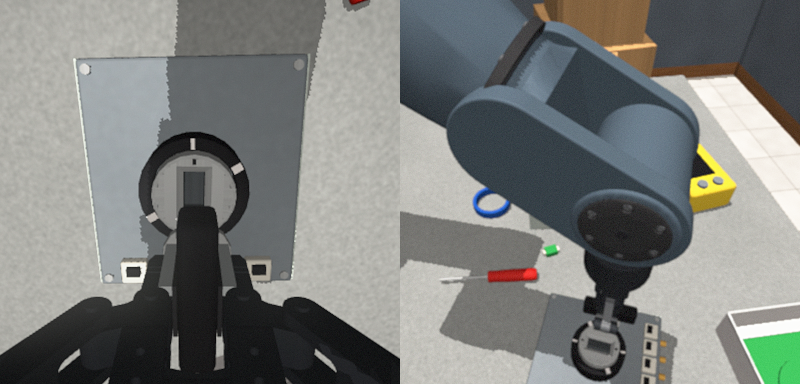

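The wrist view (left, crop offset 56) shows the bar directly behind and aligned with the slot, which is at crop (194,187). The bar's end is at crop row 207. I'll compute the key's offset in the grip from that end.

Run:
```python
from h import *
from slot import slot
z=np.load("w3.npz");K,T=z["K"],z["T"];w=cv2.imread("pics/w3.png")
s=manip.read_state(); W=np.eye(4); q=s["ee_rot"]; W[:3,:3]=R.from_quat([q[1],q[2],q[3],q[0]]).as_matrix(); W[:3,3]=s["tcp_pos"]
for x in(33,35,37):
  print(x,[proj(K,T,(W@[x,y,zz,1])[:3]).round(1).tolist() for zz in(-31,-7) for y in (-8,8)])
x=W[:3,0];print("yaw",np.degrees(np.arctan2(x[1],x[0])))
g=cv2.cvtColor(w,cv2.COLOR_BGR2GRAY)
print(g[195:235,252]); 
for r in(170,175,180,185,190,195,200,215,225):print(r,g[r,222:282].tolist())
print("slotctr px",proj(K,T,[522.5,-193.7,96]), proj(K,T,[522.5,-193.7,100]))
```

```text
33 [[227.3, 224.8], [273.0, 224.8], [231.4, 201.8], [269.8, 201.9]]
35 [[227.2, 219.5], [273.1, 219.6], [231.3, 197.3], [269.8, 197.3]]
37 [[227.1, 214.2], [273.2, 214.2], [231.2, 192.7], [269.9, 192.7]]
yaw 157.74539741186024
[68 64 66 66 65 66 65 67 62 50 40 32 32 29 29 28 28 31 30 27 30 30 28 27
 32 24 29 32 30 30 31 30 31 33 33 34 33 35 36 34]
170 [149, 146, 148, 148, 150, 147, 148, 148, 148, 149, 125, 107, 107, 109, 112, 109, 109, 109, 107, 106, 107, 107, 108, 106, 105, 106, 106, 107, 105, 105, 104, 104, 106, 105, 105, 105, 105, 106, 102, 107, 108, 111, 115, 117, 116, 117, 138, 145, 144, 143, 144, 146, 145, 144, 145, 144, 140, 137, 136, 134]
175 [146, 146, 147, 146, 147, 146, 148, 146, 146, 149, 126, 107, 109, 111, 111, 111, 112, 75, 39, 59, 63, 63, 61, 62, 61, 63, 63, 65, 63, 66, 66, 66, 65, 63, 63, 62, 64, 57, 55, 99, 114, 113, 115, 115, 117, 118, 134, 145, 144, 144, 144, 144, 144, 145, 144, 143, 145, 144, 127, 128]
180 [147, 146, 149, 146, 148, 146, 147, 149, 147, 149, 125, 106, 109, 111, 110, 112, 113, 74, 40, 58, 66, 61, 62, 60, 61, 62, 64, 66, 66, 67, 67, 64, 65, 61, 61, 6
[... 1140 characters left out ...]
4, 92, 111, 111, 111, 116, 114, 111, 133, 143, 142, 143, 141, 141, 141, 142, 140, 143, 142, 141, 137, 132, 131]
215 [142, 144, 141, 141, 142, 144, 143, 141, 143, 143, 123, 95, 57, 31, 32, 34, 31, 30, 34, 31, 32, 31, 32, 30, 31, 31, 31, 30, 30, 30, 30, 30, 30, 30, 29, 30, 30, 28, 29, 27, 27, 26, 28, 26, 30, 27, 29, 27, 23, 18, 75, 128, 140, 140, 139, 138, 136, 138, 137, 136]
225 [96, 128, 138, 139, 141, 140, 141, 140, 141, 145, 97, 40, 33, 33, 32, 35, 36, 36, 31, 35, 35, 36, 30, 33, 33, 33, 31, 30, 26, 28, 31, 32, 31, 29, 29, 32, 30, 30, 28, 30, 31, 29, 26, 30, 31, 30, 27, 25, 28, 28, 25, 52, 116, 133, 121, 86, 47, 33, 34, 35]
slotctr px [250.47180743 195.44136999] [250.43685691 197.16518446]
```

The key sits about 2.5 mm toward −x in the tool. I'll correct for that and go down partway, watching the force.

jog_arm([
  {"gripper": 0, "xyz": [-0.0025, 0, -0.02], "spin": 0},
  {"gripper": 0, "xyz": [-0.0025, 0, -0.04], "spin": 0},
  {"gripper": 0, "xyz": [-0.0025, 0, -0.045], "spin": 0},
  {"gripper": 0, "xyz": [-0.0025, 0, -0.049], "spin": 0},
  {"gripper": 0, "xyz": [-0.0025, 0, -0.052], "spin": 0},
  {"gripper": 0, "xyz": [-0.0025, 0, -0.055], "spin": 0},
  {"gripper": 0, "xyz": [-0.0025, 0, -0.058], "spin": 0},
  {"gripper": 0, "xyz": [-0.0025, 0, -0.06], "spin": 0},
  {"gripper": 0, "xyz": [-0.0025, 0, -0.06], "spin": 0},
])

```text
time: 6.45
tcp_pos: [520.0, -193.9, 136.2]
ee_rot: [-0.0, 0.193, 0.981, -0.0]
force: [-0.4, -0.2, -1.0]
grip_width: 14.8
finger_force: 58.9
```

jog_arm([
  {"gripper": 0, "xyz": [0, 0, -0.003], "spin": 0},
  {"gripper": 0, "xyz": [0, 0, -0.006], "spin": 0},
  {"gripper": 0, "xyz": [0, 0, -0.009], "spin": 0},
  {"gripper": 0, "xyz": [0, 0, -0.012], "spin": 0},
  {"gripper": 0, "xyz": [0, 0, -0.014], "spin": 0},
  {"gripper": 0, "xyz": [0, 0, -0.016], "spin": 0},
  {"gripper": 0, "xyz": [0, 0, -0.018], "spin": 0},
  {"gripper": 0, "xyz": [0, 0, -0.019], "spin": 0},
  {"gripper": 0, "xyz": [0, 0, -0.019], "spin": 0},
])

```text
time: 7.2
tcp_pos: [520.0, -193.9, 117.1]
ee_rot: [-0.0, 0.193, 0.981, 0.0]
force: [0.7, 0.1, -1.9]
grip_width: 15.3
finger_force: 59.1
```

jog_arm([
  {"gripper": 0, "xyz": [0, 0, -0.0005], "spin": 0},
  {"gripper": 0, "xyz": [0, 0, -0.001], "spin": 0},
  {"gripper": 0, "xyz": [0, 0, -0.0015], "spin": 0},
  {"gripper": 0, "xyz": [0, 0, -0.0015], "spin": 0},
])

```text
time: 7.53
tcp_pos: [520.2, -194.0, 116.8]
ee_rot: [0.0, 0.193, 0.981, -0.0]
force: [-3.7, 1.5, 9.7]
grip_width: 14.9
finger_force: 60.6
```

The key is home: contact at z 116.8, expected 116.9. Now I'll turn clockwise about the key axis.

jog_arm([
  {"gripper": 0, "xyz": [0, 0, 0.0005], "spin": -5},
  {"gripper": 0, "xyz": [0.0002, 0.0004, 0.0005], "spin": -10},
  {"gripper": 0, "xyz": [0.0004, 0.0006, 0.0005], "spin": -15},
  {"gripper": 0, "xyz": [0.0005, 0.0008, 0.0005], "spin": -20},
  {"gripper": 0, "xyz": [0.0007, 0.001, 0.0005], "spin": -25},
  {"gripper": 0, "xyz": [0.001, 0.0012, 0.0005], "spin": -30},
  {"gripper": 0, "xyz": [0.0012, 0.0014, 0.0005], "spin": -35},
  {"gripper": 0, "xyz": [0.0014, 0.0015, 0.0005], "spin": -40},
  {"gripper": 0, "xyz": [0.0016, 0.0016, 0.0005], "spin": -45},
  {"gripper": 0, "xyz": [0.0018, 0.0017, 0.0005], "spin": -50},
  {"gripper": 0, "xyz": [0.002, 0.0017, 0.0005], "spin": -54},
  {"gripper": 0, "xyz": [0.002, 0.0017, 0.0005], "spin": -54},
])

```text
time: 8.53
tcp_pos: [522.1, -192.8, 116.9]
ee_rot: [0.001, 0.618, 0.786, -0.0]
force: [-2.0, -3.7, 5.0]
grip_width: 14.9
finger_force: 59.8
```

```bash
python3 -c "
from h import *
s=manip.read_state();print(s['torque'],s['force'],s['q'],s['tcp_pos'])"
```

```text
[-0.6800839   0.65346588 -0.001714  ] [-2.0315746  -3.72523392  4.95942044] [-4.36960293e-01  5.05678252e-01  1.73351440e+00 -1.23113475e-03
  9.01572664e-01 -6.73578855e-01] [ 522.09500749 -192.81637008  116.85369711]
```

jog_arm([
  {"gripper": 0, "xyz": [0.0001, 0.0001, 0], "spin": -3},
  {"gripper": 0, "xyz": [0.0002, 0.0001, 0], "spin": -6},
  {"gripper": 0, "xyz": [0.0003, 0.0001, 0], "spin": -8},
  {"gripper": 0, "xyz": [0.0003, 0.0001, 0], "spin": -8},
])

```text
time: 8.87
tcp_pos: [522.4, -192.8, 116.9]
ee_rot: [0.001, 0.67, 0.742, -0.0]
force: [-4.5, -5.7, 5.2]
grip_width: 15.3
finger_force: 59.8
```

```bash
cat > st.py <<'E'
from h import *
s=manip.read_state();q=s['ee_rot'];print(s['torque'].round(3),s['force'].round(1),s['tcp_pos'].round(1),'yaw',2*np.degrees(np.arctan2(q[2],q[1])),'q6',s['q'][5],s['joint_torque'][5],s['finger_force'],s['time'])
E
python3 st.py
```

```text
[-0.911  0.717  0.029] [-4.5 -5.7  5.2] [ 522.4 -192.8  116.9] yaw 95.79171156046635 q6 -0.5369076253245408 0.6952456757426262 59.82676863670349 8.8667
```

jog_arm([
  {"gripper": 0, "xyz": [0, 0, 0], "spin": -2},
  {"gripper": 0, "xyz": [0, 0, 0], "spin": -4},
  {"gripper": 0, "xyz": [0, 0, 0], "spin": -4},
])

```text
time: 9.12
tcp_pos: [522.5, -192.8, 116.9]
ee_rot: [0.001, 0.696, 0.718, -0.0]
force: [-3.5, -4.7, 4.9]
grip_width: 15.3
finger_force: 59.7
```

```bash
python3 st.py
```

```text
[-0.972  0.499  0.059] [-3.5 -4.7  4.9] [ 522.5 -192.8  116.9] yaw 91.80100091353293 q6 -0.4672277195245339 0.6298906356096268 59.74613606929779 9.1167
```

jog_arm([
  {"gripper": 0, "xyz": [0, 0, 0], "spin": -2},
  {"gripper": 0, "xyz": [0, 0, 0], "spin": -4},
  {"gripper": 0, "xyz": [0, 0, 0], "spin": -4},
])

```text
time: 9.37
tcp_pos: [522.6, -192.8, 116.9]
ee_rot: [0.001, 0.721, 0.693, -0.0]
force: [-2.5, -5.0, 3.8]
grip_width: 14.9
finger_force: 59.7
```

```bash
python3 st.py
```

```text
[-0.932  0.454  0.069] [-2.5 -5.   3.8] [ 522.6 -192.8  116.9] yaw 87.79657512005514 q6 -0.3974096378758708 0.6370574422180653 59.66309130191803 9.3667
```

jog_arm([
  {"gripper": 0, "xyz": [0, 0, 0], "spin": -2},
  {"gripper": 0, "xyz": [0, 0, 0], "spin": -4},
  {"gripper": 0, "xyz": [0, 0, 0], "spin": -4},
])

```text
time: 9.62
tcp_pos: [522.7, -192.8, 116.8]
ee_rot: [0.001, 0.744, 0.668, -0.0]
force: [-1.8, -5.6, 3.8]
grip_width: 14.7
finger_force: 59.6
```

```bash
python3 st.py
```

```text
[-0.972  0.361  0.065] [-1.8 -5.6  3.8] [ 522.7 -192.8  116.8] yaw 83.79964752241828 q6 -0.32761931028129143 0.6503276713192463 59.63359773159027 9.6167
```

jog_arm([
  {"gripper": 0, "xyz": [0, 0, 0], "spin": -2},
  {"gripper": 0, "xyz": [0, 0, 0], "spin": -3},
  {"gripper": 0, "xyz": [0, 0, 0], "spin": -3},
])

```text
time: 9.87
tcp_pos: [522.8, -192.8, 116.8]
ee_rot: [0.001, 0.761, 0.649, -0.0]
force: [-1.3, -5.6, 4.4]
grip_width: 14.7
finger_force: 59.7
```

```bash
python3 st.py
python3 - <<'E'
from h import *
a,K,T,_=snap("scene"); w,_,_,_=snap("wrist"); u=proj(K,T,[522.5,-194,100]).astype(int); print(u)
c=a[u[1]-50:u[1]+50,u[0]-50:u[0]+50]; cv2.imwrite("pics/v4.png",np.hstack([cv2.resize(c,(384,384),interpolation=2),w[:,56:456]]))
E
```

```text
[-1.075  0.285  0.298] [-1.3 -5.6  4.4] [ 522.8 -192.8  116.8] yaw 80.87751428256762 q6 -0.27649279319094 0.6507189944386482 59.692933559417725 9.8667
[148 193]
```

View pics/v4.png

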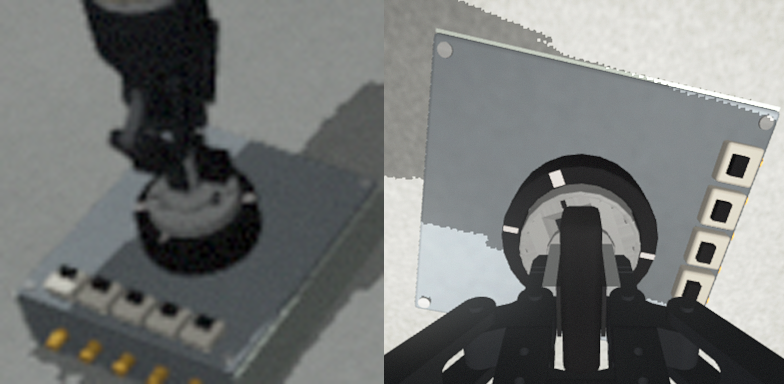

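The key is home in the rotor. Torque has jumped to 0.30 N m, so the stop has been reached. I'll nudge a little more to confirm.

jog_arm([
  {"gripper": 0, "xyz": [0, 0, 0], "spin": -1},
  {"gripper": 0, "xyz": [0, 0, 0], "spin": -2},
  {"gripper": 0, "xyz": [0, 0, 0], "spin": -2},
])

```text
time: 10.22
tcp_pos: [522.8, -192.7, 116.8]
ee_rot: [0.001, 0.772, 0.635, -0.0]
force: [-0.8, -5.3, 5.2]
grip_width: 14.9
finger_force: 60.2
```

```bash
python3 st.py
```

```text
[-1.121  0.165  0.786] [-0.8 -5.3  5.2] [ 522.8 -192.7  116.8] yaw 78.90510430222088 q6 -0.24187827969345316 1.0552000254392624 60.20439863204956 10.2167
```

A firm stop. I'll ease off 2° (inside the lost motion), open, and retreat straight up.

jog_arm([
  {"gripper": 0, "xyz": [0, 0, 0], "spin": 2},
  {"gripper": 0, "xyz": [0, 0, 0], "spin": 2},
  {"gripper": 100, "xyz": [0, 0, 0], "spin": 2},
  {"gripper": 100, "xyz": [0, 0, 0], "spin": 2},
  {"gripper": 100, "xyz": [0, 0, 0], "spin": 2},
  {"gripper": 100, "xyz": [0, 0, 0], "spin": 2},
  {"gripper": 100, "xyz": [0, 0, 0], "spin": 2},
  {"gripper": 100, "xyz": [0, 0, 0], "spin": 2},
  {"gripper": 100, "xyz": [0, 0, 0.02], "spin": 2},
  {"gripper": 100, "xyz": [0, 0, 0.05], "spin": 2},
  {"gripper": 100, "xyz": [0, 0, 0.09], "spin": 2},
  {"gripper": 100, "xyz": [0, 0, 0.13], "spin": 2},
  {"gripper": 100, "xyz": [0, 0, 0.15], "spin": 2},
  {"gripper": 100, "xyz": [0, 0, 0.15], "spin": 2},
  {"gripper": 100, "xyz": [0, 0, 0.15], "spin": 2},
])

```text
time: 11.47
tcp_pos: [522.6, -192.1, 267.0]
ee_rot: [0.001, 0.762, 0.648, 0.0]
force: [-0.1, 0.6, -1.9]
grip_width: 85.4
finger_force: 0.0
```

Run:
```python
from h import *
a,K,T,_=snap("scene"); w,_,_,_=snap("wrist"); u=proj(K,T,[522.5,-194,120]).astype(int)
c=a[u[1]-50:u[1]+50,u[0]-50:u[0]+50]; cv2.imwrite("pics/v5.png",np.hstack([cv2.resize(c,(384,384),interpolation=2),w[:,56:456]]))
```

```text
(no output)
```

View pics/v5.png

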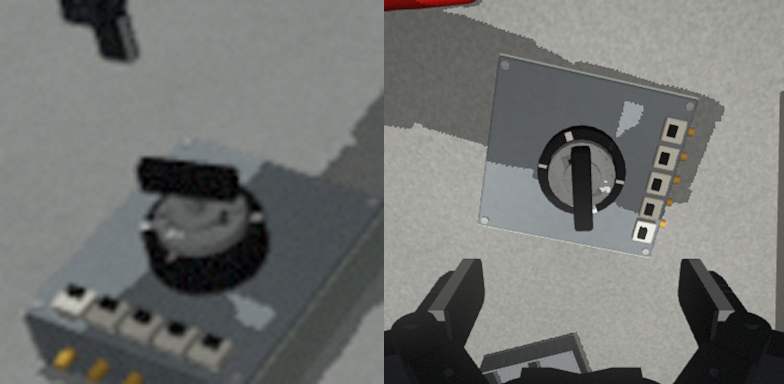

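The key stands upright and home in the rotor, with its bar at wrist crop (582,188), and the gripper is clear. The total turn of about 77°, less the 15° lost, matches the on stop at 60°.

```bash
python3 -c "
from bench import manip
print(manip.finish_job())"
```

```text
the job is handed in; nothing more can be done
None
```

The job is handed in: the T-handled key stands fully home in the isolator, turned clockwise to its on stop, judged by a sharp torque rise after about 77° of key turn. The round-knobbed key was left on the rack.

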